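# Tare a portion scale and weigh a cheese portion

### The arm

A 6-joint arm with a two-finger parallel gripper is mounted at the origin on a cart in front of the work surface, level with it; the furniture and walls round the work are solid. World frame = base frame: x ahead of the robot, y to its left, z up, the work surface at z = 0. Lengths are in m, angles in rad, forces in N, time in s.
With the tool pointing down it reaches from about 0.425 to 0.95 m from the base axis. Payload 3.5 kg.
Tool frame: the origin (TCP) lies between the finger pads; the fingertips stand 19 mm ahead of it and the grasp point (between the pads) is the TCP; z points along the fingers, y is the line along which they close (so a half turn about z gives the same grasp; the last joint's range is limited). The gripper opens to 85 mm and grips with 20 to 120 N. Pads are 22 mm wide; open, the fingers measure 114 mm over their backs; the gripper's body (76 mm by 85 mm) begins 54 mm behind the grasp point. The pads swing forward as they close: fully open they stand 13 mm farther back than shut.
Start: joints at [1.167, 0.286, 1.577, -0, 1.279, -0.15], TCP at [0.169, 0.653, 0.25] pointing down, gripper open.
Joint ranges: [-2.77, 2.77], [-0.9, 2.22], [0.21, 2.48], [-1.53, 4.67], [0.24, 2.81], [-2.84, 2.84]. Speed limits (rad/s): [2.79, 2.79, 3.14, 3.14, 3.14, 3.14].

### API

Orientations are given as a unit quaternion [x, y, z, w].
In Python, from plant import monitor, eyes, ctrl gives the robot as it stands.
- The arm moves only by the shell command python3 -m handwheel 'ROWS' [FORCE]. ROWS is JSON, a list of rows, each a list of 7 numbers: the shift along the tool's x, y, z in units of 40 cm (1.0 is 40 cm), then the turn, a rotation vector about the tool's x, y, z in units of pi rad (1.0 is pi rad), then the opening, from -1 (shut) to 1 (fully open). A call has 1 to 12 rows; each row is the pose to reach, as a shift and turn from the pose commanded when the call began, along the tool's axes at that moment, turning the shorter way round; what a row does not reach only later rows make up. A row lasts 1/8 s, in which the tool goes at most 62.5 mm and 10.7 degrees, less where a joint would pass 70% of its speed; a pose out of reach is approached as far as the arm can. A call with a number of a shift or a turn outside -1 to 1 is refused whole. A call with a gripper value outside its range is refused whole. The fingers move at their own pace and stop on an object; FORCE is the grip in N (left out, the last holds). Time passes only in rows, so rows that repeat a pose let the fingers close. It gives the time, the measured TCP pose, the force, the opening and the grip force at its end, in the units of the state.
- monitor.get_state(): the state, without advancing time (a new reading comes with each control period).
- eyes.read_camera(name): name is "side" or "top" or "wrist"; returns the picture (420x560x3 uint8, red, green, blue); there is no depth.
- eyes.camera_params(name): a dict with "K" (3x3 intrinsics, pixels), "R" (3x3) and "t" (3): a world point X has camera coordinates R X + t. Camera axes: x right, y down, z forward; pixel columns grow to the right and rows downward; lengths in m; the calibration is good to about 2 mm. The wrist camera is an equidistant fisheye: a pixel r from the principal point sees the ray r / f radians off the axis. A picture is of the moment at which its call begins: read the wrist's pose just before it. camera_params takes no time and is no camera call; for the wrist camera it gives the pose at the moment of the call.
- ctrl.sign_off(): hands the job in; it is judged then, once.
The state is a dict: "time": time; "qpos": joint angles; "dq": joint speeds; "joint_efforts": joint torques, N m; "eef_pos": TCP position; "tcp_rot": TCP orientation; "contact_force": force on the tool from outside, world axes, zero at the start; "wrist_torque": the same for the moment, N m; "opening": opening from 0.0 (shut) to 1.0 (fully open); "finger_force": force on a finger pad.
Only numpy, scipy, OpenCV 4.12 (cv2) and the standard library are available. Lean on these libraries where they do the work, as an engineer would, in place of code of your own. Each camera call takes 0.05 s, during which the arm holds its last target. There are 200 camera calls.

### The job

Weigh the cheese portion on the dial scale: set the empty brown ramekin upright in the middle of the steel weighing pan and let go, then turn the scale's black dial ring until the blue zero line on the dial lies right under the red needle, and let go of it. Then put the piece of cheese from the saucer into the ramekin, so that the needle comes to rest in the green band of the dial. Leave the pepper mill and the tealight glass beside the scale where they are.

Things in the scene. Friction and masses are not known exactly. Their poses are not given: they have to be found in the camera images.
- scale: mechanical portion scale, fixed, white housing 270 (x) x 120 (y) x 46 mm high on rubber feet; origin on the table under its middle. Its dial stands at x = -85 mm, its weighing pan at x = +60 mm (both y = 0).
- pan_top (a point): centre of the weighing pan's upper face, a round steel pan of 105 mm diameter with a 1.5 mm lip, 65 mm above the table when empty. It sinks on a spring by 2 mm per 100 g (at most 12 mm).
- ring_grip (a point): on the vertical axis of the black knurled dial ring (62 mm diameter, 24 mm high), at half its height, 70 mm above the table. The ring stands on a neck of 48 mm diameter; its lower edge is 12 mm above the housing's deck, its upper edge 82 mm above the table. Grip it from above, across its diameter. The dial face turns with it.
- dial_ring (a joint): angle of the dial ring, rad, grows clockwise seen from above; at 0 the zero line points along the scale's +x (to the pan). It turns by -3.1 to 5.0 and stays where it is left.
- needle (a joint): angle of the red needle, rad, clockwise seen from above, 0 (along the scale's +x) with an empty pan; 1.31 rad per 100 g on the pan (300 degrees for 400 g). The net reading is needle minus dial_ring.
- needle_tip (a point): tip of the red needle, 22 mm from the dial's axis; it swings over the dial face.
- zero_mark (a point): point on the dial's blue zero line (bold, with a white pip on the ring's rim), 22 mm from the dial's axis.
- green_band (a point): middle of the green portion band on the dial (35 to 65 g, 0.46 to 0.85 rad clockwise from the zero line), 22 mm from the dial's axis.
- ramekin: loose empty brown earthenware ramekin, round, 67 mm outer diameter at the rim and 60 at the foot, 34 mm high, wall 4 mm, weight about 80 to 160 g; origin at the centre of its underside. Grip it across the outside from above.
- ramekin_in (a point): centre of the ramekin's inner floor, 5 mm above its underside; the inside is about 56 mm wide and 29 mm deep.
- saucer: loose white saucer, 124 mm diameter, 14 mm high, with the cheese in its middle; origin at the centre of its underside.
- cheese: pale block of cheese, 31 (x) x 38 (y) x 41 mm high, about 50 g; origin at the centre of its underside, z up. Grip it across its x or y sides, near its top when it is to go into the ramekin.
- pepper_mill: bystander: wooden pepper mill on the table near the food warmer's left corner, 53 mm diameter, 155 mm high; origin at the centre of its underside.
- tealight: bystander: tealight glass to the right of the scale, 60 x 60 x 64 mm; origin at the centre of its underside.

How it is judged:
By the outcome, as a careful person would: the job done as asked, in the order asked, and still so for the second after the job is handed in, with the robot touching nothing.
It also fails if it takes over 64 s, if anything falls off the work surface, if the arm or the gripper's body presses on something with over 40 N, if the wrist force passes 120 N, or if a joint passes its speed limit or range.

## Working session

There is one attempt and no reset: what is moved stays moved. The work goes in short steps, Python scripts to look and compute and a shell command to move; the robot and the scene stay as the last step left them, time stands still between calls to the robot, and variables do not carry over. Pictures are saved under pics/ and viewed, at most 10 in all, crops included, and the job is handed in when it is done.

```bash
mkdir -p pics; ls
python3 - <<'E'
from plant import monitor, eyes
import cv2,numpy as np
print(monitor.get_state())
for n in ("side","top","wrist"):
    p=eyes.camera_params(n); print(n,np.round(p["K"],1).tolist(),np.round(p["R"],4).tolist(),np.round(p["t"],4).tolist())
    cv2.imwrite(f"pics/{n}0.png",eyes.read_camera(n)[:,:,::-1])
E
```

```text
pics
{'time': 0.0, 'qpos': array([ 1.16700673e+00,  2.87195595e-01,  1.57817173e+00, -2.34969156e-05,
        1.27857960e+00, -1.50018311e-01]), 'dq': array([ 0.0007194 , -0.0003053 ,  0.00062831,  0.0007218 ,  0.00042352,
       -0.00072725]), 'joint_efforts': array([ 9.59272038e-04, -4.05977225e+01, -2.92633402e+01,  7.53660014e-07,
        5.94314173e-03,  8.86444923e-06]), 'eef_pos': array([0.16921036, 0.65282041, 0.24893001]), 'tcp_rot': array([ 1.26541982e-01,  9.91960554e-01, -1.13536728e-03, -3.10985533e-04]), 'contact_force': array([ 0.6623997 ,  0.44717178, -0.06755746]), 'wrist_torque': array([ 0.05620637,  0.00288341, -0.01165799]), 'finger_force': 0.0, 'opening': 1.0002487395640338}
side [[455.3, 0.0, 283.0], [0.0, 455.3, 203.2], [0.0, 0.0, 1.0]] [[-0.8985, -0.4386, -0.0174], [-0.2799, 0.6031, -0.7469], [0.3381, -0.6663, -0.6647]] [0.5591, 0.1654, 0.8799]
top [[430.9, 0.0, 282.6], [0.0, 430.9, 210.3], [0.0, 0.0, 1.0]] [[-0.0247, -0.9996, -0.0161], [-0.9922, 0.0265, -0.122], [0.1223, 0.013, -0.9924]] [0.1278, 0.5797, 0.8706]
wrist [[325.2, 0.0, 280.6], [0.0, 325.2, 212.6], [0.0, 0.0, 1.0]] [[0.251, 0.968, -0.0016], [0.9245, -0.2392, 0.2967], [0.2868, -0.0759, -0.955]] [-0.6738, -0.0381, 0.3801]
```

View pics/top0.png

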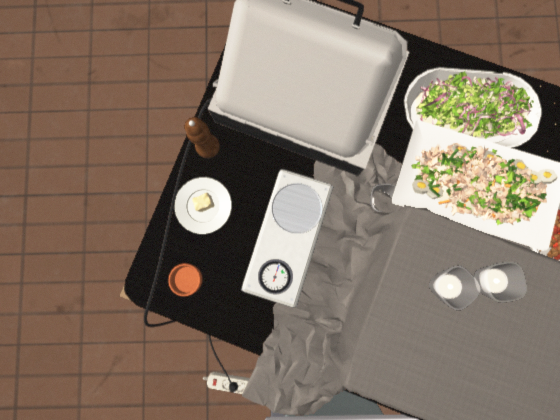

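View pics/side0.png

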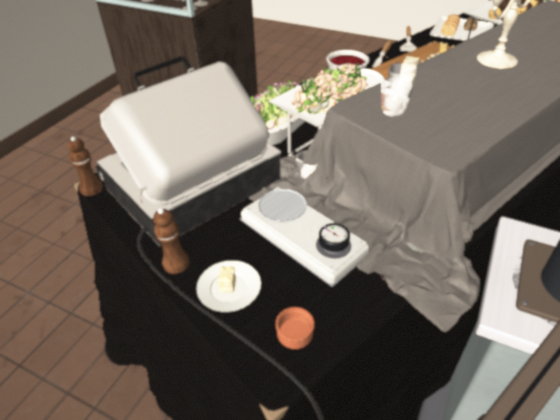

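The top view shows the ramekin at about (185,280), saucer and cheese at (203,205), pan at (297,208), dial at (275,276) and mill at (205,140). In the side view the ramekin is at (295,328), cheese at (227,280), pan at (283,206) and dial at (334,237). Next I'll enlarge both.

Run:
```python
import cv2
t=cv2.imread("pics/top0.png")[165:315,160:360]; s=cv2.imread("pics/side0.png")[180:355,185:385]
cv2.imwrite("pics/topc.png",cv2.resize(t,None,fx=4,fy=4,interpolation=cv2.INTER_CUBIC))
cv2.imwrite("pics/sidec.png",cv2.resize(s,None,fx=3.4,fy=3.4,interpolation=cv2.INTER_CUBIC))
```

```text
(no output)
```

View pics/topc.png

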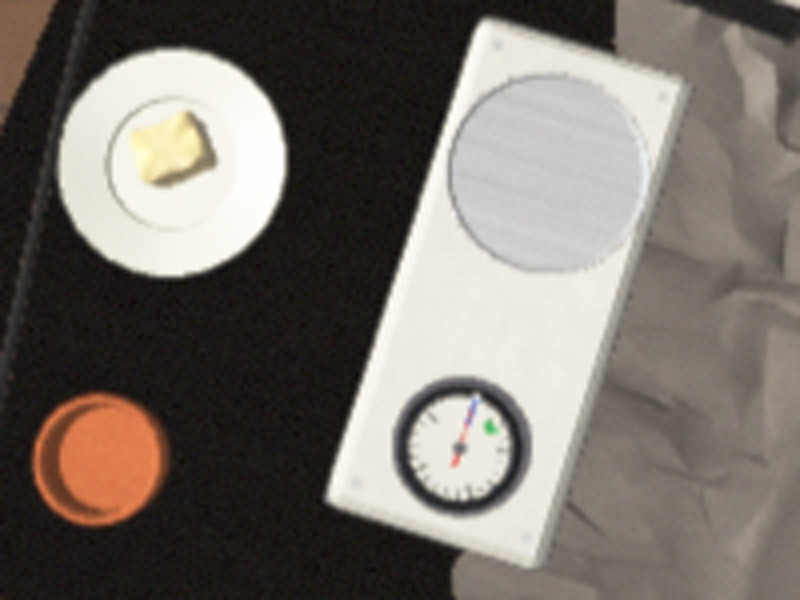

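View pics/sidec.png

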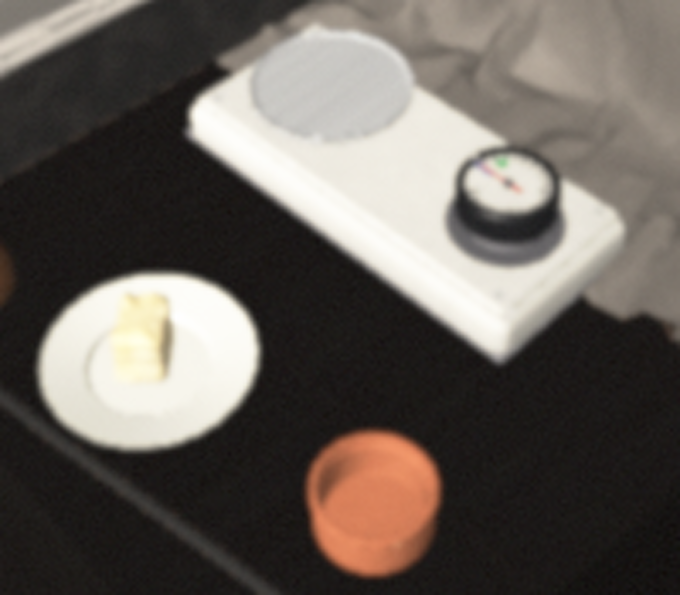

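The enlarged top crop (×4) shows the ramekin rim centred near (97,458), pan at (549,172), dial hub at (459,449) and cheese top at (170,147). The blue zero line lies under the needle, as expected. In the side crop (×3.4) the rim is near (374,480), hub at (509,184) and cheese top at (145,303). Now I'll fit circles and points in both views.

```bash
cat > h.py <<'E'
import numpy as np, json
from scipy.optimize import least_squares
from scipy.spatial.transform import Rotation as Ro
from plant import monitor, eyes
P={n:eyes.camera_params(n) for n in ("side","top")}
OFF={"top":(160,165,4.),"side":(185,180,3.4)}
def proj(n,X):
    p=P[n]; c=np.atleast_2d(X)@np.array(p["R"]).T+p["t"]; q=c@np.array(p["K"]).T
    return q[:,:2]/q[:,2:]
def crop(n,uv):
    a=OFF[n]; return (np.asarray(uv,float)+.5)/a[2]-.5+a[:2]
def point(obs):
    return least_squares(lambda X:np.concatenate([proj(n,X)[0]-crop(n,u) for n,u in obs]),[.6,.2,.05])
def circle(r,obs):   # obs: (cam, 'l/r/t/b', crop px)
    th=np.linspace(0,2*np.pi,721); C=np.c_[np.cos(th),np.sin(th),0*th]*r
    def f(X):
        o=[]
        for n,s,v in obs:
            q=proj(n,X+C); k=0 if s in 'lr' else 1
            m=(q[:,k].min() if s in 'lt' else q[:,k].max()); o.append(m-((v+.5)/OFF[n][2]-.5+OFF[n][k]))
        return o
    return least_squares(f,[.6,.2,.05])
def goal(xyz,yaw=None,s=None):
    """row numbers for TCP at xyz, tool straight down, y axis at heading yaw"""
    s=s or monitor.get_state(); R0=Ro.from_quat(s["tcp_rot"])
    d=R0.inv().apply(np.array(xyz)-s["eef_pos"])/.4
    if yaw is None: return np.round(d,4)
    y=np.array([np.cos(yaw),np.sin(yaw),0]); z=np.array([0,0,-1.]); x=np.cross(y,z)
    w=(R0.inv()*Ro.from_matrix(np.c_[x,y,z])).as_rotvec()/np.pi
    return np.round(np.r_[d,w],4)
E
python3 - <<'E'
from h import *
def sh(n,r): print(n,np.round(r.x,4),"res",np.round(r.fun,1)); return r.x
f=lambda c,s,v:list(zip([c]*9,s,v))
sh("rim",circle(.0335,f("top","ltb",(33,391,526))+f("side","lrt",(307,441,430))))
pan=sh("pan",circle(.0525,f("top","lrtb",(448,650,72,272))+f("side","lrtb",(250,413,29,141))))
hub=sh("hub",point([("top",(460,448)),("side",(509,183))]))
sh("saucer",circle(.062,f("top","lrtb",(58,288,47,277))+f("side","lrtb",(38,260,271,449))))
sh("cheese",point([("top",(170,147)),("side",(145,303))]))
d=(pan-hub)[:2]; print("dist",np.hypot(*d),"yaw",np.arctan2(d[1],d[0]))
E
```

```text
rim [0.4435 0.32   0.0368] res [ 0.3  1.  -0.   0.  -0.8 -0.2]
pan [0.5834 0.0828 0.067 ] res [-0.3  0.8 -0.3  0.9 -0.9  0.1  0.2 -0.1]
hub [0.4458 0.1309 0.0808] res [ 0.1  0.3 -0.3 -0. ]
saucer [0.6007 0.285  0.0166] res [ 0.2 -0.1  0.7  0.1  0.2 -0.8  0.5 -0.7]
cheese [0.603  0.2787 0.0544] res [ 0.1  0.3 -0.3 -0.1]
dist 0.14583511560656512 yaw -0.33607520242908495
```

The heights and the 145.8 mm pan-to-dial distance match the description, to within a 2 mm bias. Next, working out the approach to the ramekin.

```bash
python3 -c "
from h import *
print(goal([.4435,.32,.12],.6), goal([.4435,.32,.026],.6))"
```

```text
[-8.728e-01 -6.329e-01  3.239e-01 -6.000e-04  1.000e-04  2.282e-01] [-8.728e-01 -6.325e-01  5.589e-01 -6.000e-04  1.000e-04  2.282e-01]
```

```bash
python3 -m handwheel '[[-0.873,-0.633,0.324,-0.0006,0,0.228,1],[-0.873,-0.633,0.324,-0.0006,0,0.228,1],[-0.873,-0.633,0.324,-0.0006,0,0.228,1],[-0.873,-0.633,0.324,-0.0006,0,0.228,1],[-0.873,-0.633,0.324,-0.0006,0,0.228,1],[-0.873,-0.633,0.324,-0.0006,0,0.228,1],[-0.873,-0.633,0.324,-0.0006,0,0.228,1],[-0.873,-0.633,0.324,-0.0006,0,0.228,1],[-0.873,-0.633,0.324,-0.0006,0,0.228,1],[-0.873,-0.633,0.324,-0.0006,0,0.228,1],[-0.873,-0.633,0.324,-0.0006,0,0.228,1],[-0.873,-0.633,0.324,-0.0006,0,0.228,1]]' 35
python3 - <<'E'
from h import *
import cv2
p=eyes.camera_params("wrist"); im=eyes.read_camera("wrist"); cv2.imwrite("pics/w1.png",im[:,:,::-1])
for X in ([.4435,.32,.034],[.4435,.32,.0]):
    c=p["R"]@np.array(X)+p["t"]; th=np.arctan2(np.hypot(*c[:2]),c[2]); print(p["K"][:2,2]+p["K"][0,0]*th*c[:2]/np.hypot(*c[:2]))
print(goal([.4435,.32,.026],.6))
E
```

```text
time: 1.65
eef_pos: [0.4434, 0.3216, 0.1211]
tcp_rot: [0.465, 0.885, 0.001, 0.0]
contact_force: [-0.4, -0.4, -0.7]
opening: 1.001
finger_force: 0.0
[279.869685   228.94407653]
[279.82292203 214.17002216]
[-3.000e-03 -2.500e-03  2.376e-01  7.000e-04 -2.000e-04  7.000e-04]
```

View pics/w1.png

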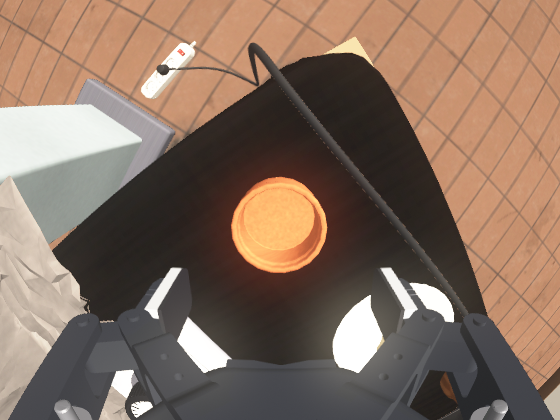

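The wrist view shows the rim centred near (280,225) against a predicted (280,229), so it is centred between the fingers. Descending and gripping.

```bash
python3 -m handwheel '[[-0.003,-0.003,0.12,0,0,0,1],[-0.003,-0.003,0.2,0,0,0,1],[-0.003,-0.003,0.238,0,0,0,1],[-0.003,-0.003,0.238,0,0,0,1],[-0.003,-0.003,0.238,0,0,0,-1],[-0.003,-0.003,0.238,0,0,0,-1],[-0.003,-0.003,0.238,0,0,0,-1],[-0.003,-0.003,0.238,0,0,0,-1],[-0.003,-0.003,0.238,0,0,0,-1],[-0.003,-0.003,0.238,0,0,0,-1]]' 35; python3 -c "
from h import *
s=monitor.get_state();print(s['finger_force'],s['eef_pos'])"
```

```text
time: 2.95
eef_pos: [0.4452, 0.3198, 0.0277]
tcp_rot: [0.466, 0.885, 0.002, 0.001]
contact_force: [-0.9, -0.8, 5.8]
opening: 0.754
finger_force: 39.3
39.30233328079339 [0.44518615 0.31982207 0.0276893 ]
```

```bash
python3 -m handwheel '[[0,0,-0.15,0,0,0,-1],[0,0,-0.3,0,0,0,-1],[0,0,-0.35,0,0,0,-1],[0,0,-0.35,0,0,0,-1]]' 35; python3 -c "
from h import *
print(goal([.5834,.0828,.16],.6))"
```

```text
time: 3.45
eef_pos: [0.4447, 0.3194, 0.1681]
tcp_rot: [0.466, 0.885, 0.003, 0.002]
contact_force: [-0.3, -0.2, -0.4]
opening: 0.757
finger_force: 39.8
[-6.84e-01 -4.85e-02  2.00e-02  2.30e-03  1.00e-04  2.00e-04]
```

```bash
python3 -m handwheel '[[-0.12,-0.009,0.02,0,0,0,-1],[-0.24,-0.017,0.02,0,0,0,-1],[-0.36,-0.026,0.02,0,0,0,-1],[-0.48,-0.034,0.02,0,0,0,-1],[-0.58,-0.041,0.02,0,0,0,-1],[-0.65,-0.046,0.02,0,0,0,-1],[-0.684,-0.0485,0.02,0,0,0,-1],[-0.684,-0.0485,0.02,0,0,0,-1],[-0.684,-0.0485,0.02,0,0,0,-1],[-0.684,-0.0485,0.02,0,0,0,-1]]' 35
python3 - <<'E'
from h import *
import cv2
print(goal([.5834,.0828,.0945],.6))
a=eyes.read_camera("side")[120:300,180:380]; b=eyes.read_camera("top")[130:310,180:380]
cv2.imwrite("pics/p2.png",cv2.resize(np.hstack([a,b])[:,:,::-1],None,fx=2,fy=2,interpolation=cv2.INTER_CUBIC))
E
```

```text
time: 4.7
eef_pos: [0.5816, 0.0833, 0.1572]
tcp_rot: [0.466, 0.885, 0.001, -0.0]
contact_force: [0.0, -0.2, -0.8]
opening: 0.753
finger_force: 39.8
[-0.0036  0.0028  0.1566  0.0005 -0.0003  0.0007]
```

View pics/p2.png

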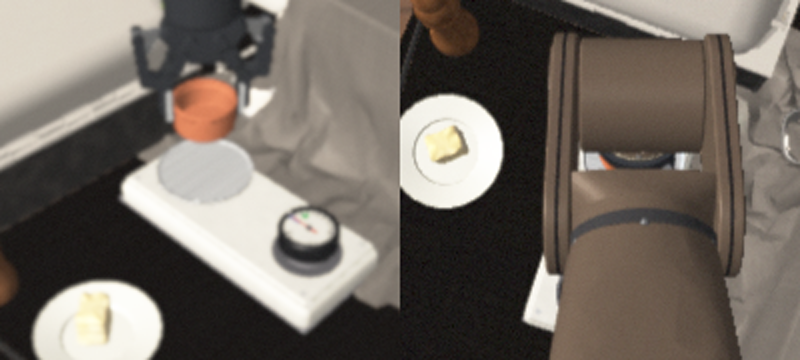

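The ramekin is held level above the pan in the side view, at (206,105) with the pan at (205,170). Lowering, releasing and retreating. I'll watch the force before letting go.

```bash
python3 -m handwheel '[[-0.0036,0.0028,0.08,0,0,0,-1],[-0.0036,0.0028,0.13,0,0,0,-1],[-0.0036,0.0028,0.148,0,0,0,-1],[-0.0036,0.0028,0.157,0,0,0,-1],[-0.0036,0.0028,0.160,0,0,0,-1],[-0.0036,0.0028,0.160,0,0,0,-1]]' 35; python3 -c "
from h import *
print(goal([.5834,.0828,.0930],.6))"
```

```text
time: 5.55
eef_pos: [0.5845, 0.0818, 0.0941]
tcp_rot: [0.466, 0.885, 0.001, 0.001]
contact_force: [-0.3, 0.1, -2.4]
opening: 0.756
finger_force: 39.7
[ 0.0037 -0.0008  0.0027  0.0009  0.      0.0002]
```

```bash
python3 -m handwheel '[[0.002,0,0.005,0,0,0,-1],[0.002,0,0.007,0,0,0,-1],[0.002,0,0.007,0,0,0,-1],[0.002,0,0.007,0,0,0,1],[0.002,0,0.007,0,0,0,1],[0.002,0,0.007,0,0,0,1],[0.002,0,0.007,0,0,0,1],[0.002,0,0.007,0,0,0,1],[0.002,0,-0.06,0,0,0,1],[0.002,0,-0.16,0,0,0,1],[0.002,0,-0.2,0,0,0,1],[0.002,0,-0.2,0,0,0,1]]' 35; python3 -c "
from h import *
print(goal([.4458,.1309,.16],1.3))"
```

```text
time: 7.05
eef_pos: [0.5842, 0.0823, 0.1745]
tcp_rot: [0.466, 0.885, 0.002, 0.001]
contact_force: [-0.3, 0.1, -0.3]
opening: 1.0
finger_force: 0.0
[ 0.2959 -0.2168  0.0351  0.0011  0.0008 -0.2226]
```

```bash
python3 -m handwheel '[[0.1,-0.07,0,0,0,-0.05,1],[0.2,-0.145,0,0,0,-0.11,1],[0.296,-0.217,0,0,0,-0.17,1],[0.296,-0.217,0,0,0,-0.223,1],[0.296,-0.217,0,0,0,-0.223,1],[0.296,-0.217,0,0,0,-0.223,1],[0.296,-0.217,0,0,0,-0.223,1]]' 35
python3 - <<'E'
from h import *
import cv2
s=monitor.get_state(); print(s["qpos"]); w=eyes.read_camera("wrist"); p=eyes.camera_params("wrist")
cv2.imwrite("pics/w3full.png",w[:,:,::-1])
X=np.array([.4458,.1309,.08]);c=p["R"]@X+p["t"];th=np.arctan2(np.hypot(*c[:2]),c[2]);u=p["K"][:2,2]+p["K"][0,0]*th*c[:2]/np.hypot(*c[:2]);print(u)
print("cam",-p["R"].T@p["t"])
u0=int(np.clip(u[0]-90,0,380));v0=int(np.clip(u[1]-90,0,240)); print(u0,v0)
sd=eyes.read_camera("side")[150:280,240:380]
cv2.imwrite("pics/sd3.png",sd[:,:,::-1])
a=cv2.resize(w[v0:v0+180,u0:u0+180],(400,400),interpolation=cv2.INTER_CUBIC);b=cv2.resize(sd,(400,400),interpolation=cv2.INTER_CUBIC)
cv2.imwrite("pics/p3.png",np.hstack([a,b])[:,:,::-1])
print(goal([.4458,.1309,.070],1.3))
E
```

```text
time: 7.92
eef_pos: [0.4452, 0.1307, 0.1729]
tcp_rot: [0.135, 0.991, 0.001, 0.0]
contact_force: [0.2, -0.4, 0.3]
opening: 1.004
finger_force: 0.0
[ 6.55602058e-02 -1.09596596e-01  2.15006609e+00  1.61753946e-03
  1.10070578e+00 -1.23465093e+00]
[281.17982214 225.21054389]
cam [0.37150991 0.15064166 0.29705847]
191 135
[-1.200e-03  4.000e-04  2.576e-01  5.000e-04  1.000e-04  0.000e+00]
```

View pics/p3.png

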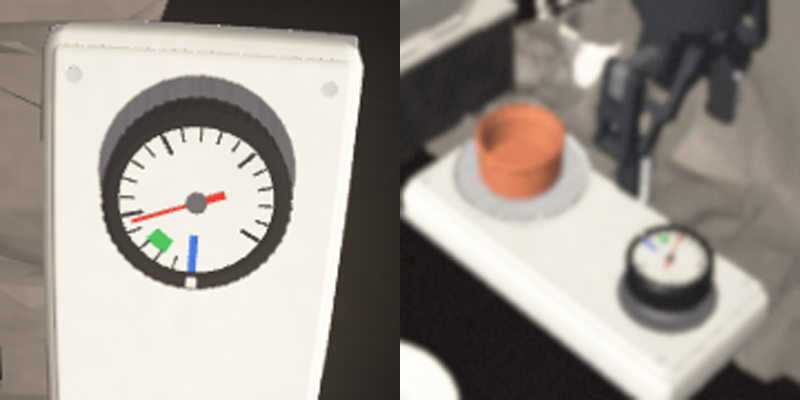

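The ramekin stands upright near the pan's middle. In the wrist crop the hub is at (196,203), needle tip at (132,221), blue line at (193,254) and pip at (191,283). I'll compute the angle between them.

```bash
cat >> h.py <<'E'
def wrist_plane(px,z,p=None):
    p=p or eyes.camera_params("wrist"); d=(np.array(px,float)-p["K"][:2,2])/p["K"][0,0]; th=np.hypot(*d)
    v=np.r_[np.sin(th)*d/th,np.cos(th)]; R=np.array(p["R"]); o=-R.T@p["t"]; v=R.T@v
    return o+v*(z-o[2])/v[2]
def cw(a,b): # clockwise angle from a to b
    return (np.arctan2(a[1],a[0])-np.arctan2(b[1],b[0])+np.pi)%(2*np.pi)-np.pi
E
python3 - <<'E'
from h import *
g=lambda u,v:wrist_plane((191+(u+.5)/400*180-.5,135+(v+.5)/400*180-.5),.079)
h,t,b,b2,gr=g(196.5,203),g(132,221),g(193,254),g(191.5,272),g(159,240)
print(h,[np.hypot(*(x-h)[:2]) for x in (t,b,b2)]); print(cw((b-h),(t-h)),cw((b2-h),(t-h)),cw(b-h,gr-h))
d=np.array([np.cos(-.336),np.sin(-.336)]);print("ring",cw(d,b2-h),"needle",cw(d,t-h))
print(goal([.4458,.1309,.070],1.3))
E
```

```text
[0.44640709 0.1292605  0.079     ] [np.float64(0.02182489508378007), np.float64(0.01787682294189931), np.float64(0.02445072649510845)]
1.2160656529118494 1.2124620703572173 0.6963703636207716
ring 0.004249021587818813 needle 1.2167110919450357
[-1.200e-03  4.000e-04  2.576e-01  5.000e-04  1.000e-04  0.000e+00]
```

```bash
python3 -m handwheel '[[-0.002,-0.001,0.12,0,0,0,1],[-0.002,-0.001,0.2,0,0,0,1],[-0.002,-0.001,0.24,0,0,0,1],[-0.002,-0.001,0.258,0,0,0,1],[-0.002,-0.001,0.258,0,0,0,1],[-0.002,-0.001,0.258,0,0,0,-1],[-0.002,-0.001,0.258,0,0,0,-1],[-0.002,-0.001,0.258,0,0,0,-1],[-0.002,-0.001,0.258,0,0,0,-1],[-0.002,-0.001,0.258,0,0,0,-1],[-0.002,-0.001,0.258,0,0,0,-1]]' 35
```

```text
time: 9.4
eef_pos: [0.4464, 0.1293, 0.0719]
tcp_rot: [0.133, 0.991, -0.001, 0.001]
contact_force: [-3.3, -5.1, 6.1]
opening: 0.712
finger_force: 37.8
```

```bash
python3 -m handwheel '[[0,0,0,0,0,0.05,-1],[0,0,0,0,0,0.1,-1],[0,0,0,0,0,0.15,-1],[0,0,0,0,0,0.2,-1],[0,0,0,0,0,0.25,-1],[0,0,0,0,0,0.3,-1],[0,0,0,0,0,0.35,-1],[0,0,0,0,0,0.387,-1],[0,0,0,0,0,0.387,-1],[0,0,0,0,0,0.387,-1],[0,0,0,0,0,0.387,-1]]' 35; python3 -c "
from h import *
s=monitor.get_state();y=Ro.from_quat(s['tcp_rot']).as_matrix()[:,1];print(np.arctan2(y[1],y[0]))"
```

```text
time: 10.78
eef_pos: [0.4465, 0.1295, 0.0719]
tcp_rot: [0.676, 0.737, 0.0, 0.001]
contact_force: [-1.5, -5.2, 6.2]
opening: 0.714
finger_force: 37.8
0.08652476905835062
```

```bash
python3 -m handwheel '[[0,0,0,0,0,0,1],[0,0,0,0,0,0,1],[0,0,0,0,0,0,1],[0,0,0,0,0,0,1],[0,0,-0.06,0,0,0,1],[0,0,-0.15,0,0,0,1],[0,0,-0.25,0,0,0,1],[0,0,-0.25,0,0,0,1],[0,0,-0.25,0,0,0,1]]' 35
python3 - <<'E'
from h import *
import cv2
s=monitor.get_state(); w=eyes.read_camera("wrist")
for n in("top","side"): cv2.imwrite(f"pics/{n}4.png",eyes.read_camera(n)[:,:,::-1])
np.save("w4.npy",w)
cv2.imwrite("pics/w4.png",cv2.resize(w[135:315,191:371],(560,560),interpolation=cv2.INTER_CUBIC)[:,:,::-1])
E
```

```text
time: 11.9
eef_pos: [0.4451, 0.1303, 0.1694]
tcp_rot: [0.676, 0.737, 0.001, -0.0]
contact_force: [-0.4, 0.5, 0.3]
opening: 1.002
finger_force: 0.0
```

View pics/w4.png

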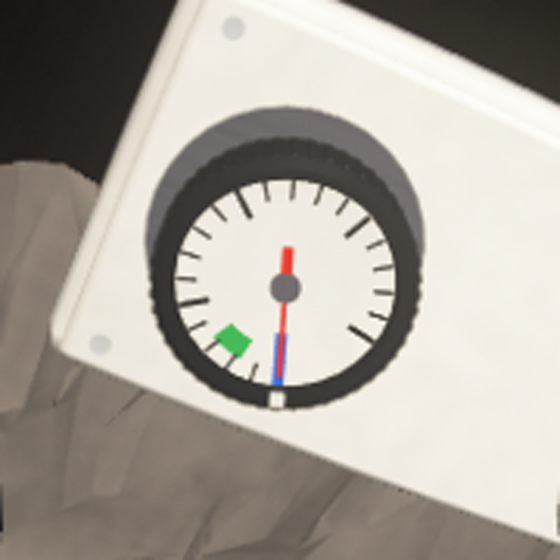

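The needle lies over the blue line at (279,360), with the pip at (277,400). Refining this numerically, and measuring the cheese from wrist images next.

Run:
```python
from h import *
w=np.load("w4.npy").astype(int); r,g,b=w[...,0],w[...,1],w[...,2]
c=np.zeros(w.shape[:2],bool); c[135:270,200:360]=1
red=c&(r-g>70)&(r-b>50); blue=c&(b-r>40)&(b-g>20)
vv,uu=np.nonzero(blue); print(len(vv)); B=np.mean([wrist_plane((u,v),.079) for u,v in zip(uu,vv)],0)
vv,uu=np.nonzero(red); Rp=np.array([wrist_plane((u,v),.079) for u,v in zip(uu,vv)])[:,:2]
m=Rp.mean(0); d=np.linalg.svd(Rp-m)[2][0]; 
hub=wrist_plane((191+(285.5/560*180)-.5,135+288.5/560*180-.5),.079)[:2]; print(hub,m,B)
if d@(B[:2]-hub)<0:d=-d
pip=wrist_plane((191+277.5/560*180-.5,135+400.5/560*180-.5),.082)[:2]
bo=wrist_plane((191+278/560*180-.5,135+385/560*180-.5),.079)[:2]
for n,x in(("blue",B[:2]),("pip",pip),("blueend",bo)): print(n,"needle minus zero",cw(x-hub,d))
```

```text
38
[0.44502714 0.12921189] [0.44501403 0.12531571] [0.44494156 0.11067954 0.079     ]
blue needle minus zero -0.029759473484472387
pip needle minus zero -0.00784549875638918
blueend needle minus zero -0.010661658589286027
```

The zero line is within about 0.01–0.03 rad of the needle, which is good. On to the cheese.

```bash
python3 -c "
from h import *
print(goal([.603,.2787,.16],.5))"
```

```text
[ 0.3359  0.4264  0.0205 -0.0006 -0.0006 -0.1319]
```

```bash
python3 -m handwheel '[[0.08,0.107,0,0,0,-0.03,1],[0.168,0.213,0,0,0,-0.07,1],[0.25,0.32,0.01,0,0,-0.1,1],[0.336,0.426,0.02,0,0,-0.132,1],[0.336,0.426,0.02,0,0,-0.132,1],[0.336,0.426,0.02,0,0,-0.132,1],[0.336,0.426,0.02,0,0,-0.132,1],[0.336,0.426,0.02,0,0,-0.132,1],[0.336,0.426,0.02,0,0,-0.132,1]]' 35
python3 - <<'E'
from h import *
import cv2
s=monitor.get_state(); w=eyes.read_camera("wrist"); p=eyes.camera_params("wrist"); np.save("w5.npy",w)
cv2.imwrite("pics/w5.png",cv2.resize(w[125:305,191:371],(560,560),interpolation=cv2.INTER_CUBIC)[:,:,::-1])
print(s["eef_pos"],s["qpos"][5],-p["R"].T@p["t"])
E
```

```text
time: 13.18
eef_pos: [0.6038, 0.2784, 0.1632]
tcp_rot: [0.51, 0.86, 0.001, 0.0]
contact_force: [-0.1, -0.3, -0.5]
opening: 0.997
finger_force: 0.0
[0.60376476 0.27835429 0.16316862] -0.22088719258899098 [0.56657084 0.34453427 0.28719351]
```

View pics/w5.png

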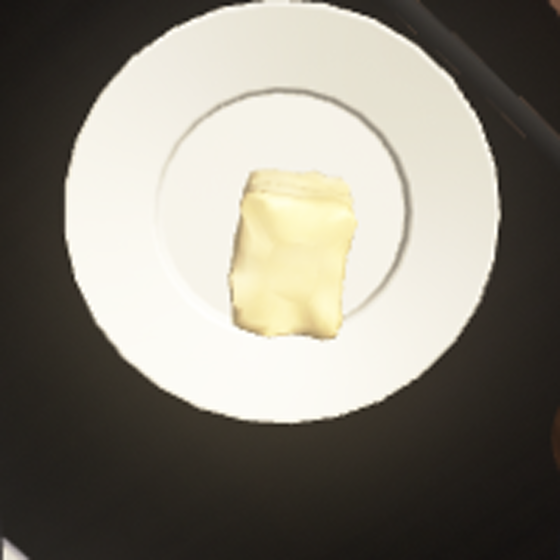

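The wrist crop shows the cheese top face with corners near (243,195), (355,198), (342,337) and (234,332). Its short side lies almost along the closing line. Triangulating the top against the overhead view.

Run:
```python
from h import *
f=lambda u,v:(191+(u+.5)/560*180-.5,125+(v+.5)/560*180-.5)
C=[(243,195),(355,198),(342,337),(234,332)]
for z in (.048,.0524,.056):
    W=np.array([wrist_plane(f(*c),z) for c in C]); m=W.mean(0)
    print(z,m,"top px",proj("top",m)[0],"side",proj("side",m)[0],"sides",[round(1e3*np.hypot(*(W[i]-W[i-1])[:2]),1) for i in range(4)])
print("obs top",crop("top",(170,147)),"side",crop("side",(145,303)))
e=W[0]-W[3]+W[1]-W[2]; g=W[1]-W[0]+W[2]-W[3]
print("long axis",np.arctan2(e[1],e[0]),"short",np.arctan2(g[1],g[0]))
s=monitor.get_state();y=Ro.from_quat(s['tcp_rot']).as_matrix();print(np.arctan2(y[1,1],y[0,1]))
```

```text
0.048 [0.60488559 0.28304564 0.048     ] top px [200.81380053 201.26835138] side [225.30080281 272.16174152] sides [np.float64(35.5), np.float64(27.2), np.float64(36.1), np.float64(27.3)]
0.0524 [0.60418078 0.28417673 0.0524    ] top px [199.83965909 201.31649944] side [225.07038448 271.20149557] sides [np.float64(34.8), np.float64(26.7), np.float64(35.4), np.float64(26.8)]
0.056 [0.60360412 0.28510217 0.056     ] top px [199.03542899 201.35624943] side [224.88029365 270.40931053] sides [np.float64(34.3), np.float64(26.3), np.float64(34.9), np.float64(26.4)]
obs top [202.125 201.375] side [227.29411765 268.76470588]
long axis 1.9983653787255446 short 0.46064390434863417
0.49969788386037756
```

```bash
python3 -c "
from h import *
print(goal([.604,.2825,.055],.445))"
```

```text
[ 8.500e-03  4.700e-03  2.701e-01  8.000e-04 -2.000e-04  1.740e-02]
```

```bash
python3 -m handwheel '[[0.0085,0.005,0.12,0,0,0.017,1],[0.0085,0.005,0.22,0,0,0.017,1],[0.0085,0.005,0.27,0,0,0.017,1],[0.0085,0.005,0.27,0,0,0.017,1],[0.0085,0.005,0.27,0,0,0.017,-1],[0.0085,0.005,0.27,0,0,0.017,-1],[0.0085,0.005,0.27,0,0,0.017,-1],[0.0085,0.005,0.27,0,0,0.017,-1],[0.0085,0.005,0.27,0,0,0.017,-1],[0.0085,0.005,0.27,0,0,0.017,-1],[0.0085,0.005,0.27,0,0,0.017,-1],[0.0085,0.005,0.27,0,0,0.017,-1]]' 25
```

```text
time: 14.72
eef_pos: [0.605, 0.2831, 0.0561]
tcp_rot: [0.533, 0.846, 0.002, 0.001]
contact_force: [-1.2, -0.7, 5.6]
opening: 0.35
finger_force: 24.9
```

```bash
python3 -m handwheel '[[0,0,-0.12,0,0,0,-1],[0,0,-0.24,0,0,0,-1],[0,0,-0.32,0,0,0,-1],[0,0,-0.32,0,0,0,-1],[0,0,-0.32,0,0,0,-1]]' 25
python3 - <<'E'
from h import *
import cv2
for n in ("top","side"):
    w=eyes.read_camera(n); cv2.imwrite(f"pics/{n}6.png",w[:,:,::-1])
    i=w.astype(int); m=(i[...,0]-i[...,2]>50)&(i[...,0]>110)
    X=proj(n,np.array([.584,.0825,.085]))[0]; k=np.zeros(m.shape,bool); k[int(X[1])-40:int(X[1])+40,int(X[0])-40:int(X[0])+40]=1
    v,u=np.nonzero(m&k); print(n,X,len(u),u.min(),u.max(),v.min(),v.max())
    for z in (.097,):
        th=np.linspace(0,6.283,200); q=proj(n,np.c_[.584+.0335*np.cos(th),.0825+.0335*np.sin(th),z+0*th]); print("rim pred",q.min(0),q.max(0))
        q=proj(n,np.c_[.584+.030*np.cos(th),.0825+.030*np.sin(th),z-.034+0*th]); print("foot pred",q.min(0),q.max(0))
E
```

```text
time: 15.35
eef_pos: [0.603, 0.2824, 0.1803]
tcp_rot: [0.533, 0.846, -0.0, -0.001]
contact_force: [-0.6, -0.6, -0.9]
opening: 0.353
finger_force: 24.9
top [297.36607771 206.29624608] 904 280 313 189 222
rim pred [280.43453885 188.68264681] [314.53894444 222.47158918]
foot pred [282.49552835 193.20850739] [311.86607641 222.32606477]
side [281.3934714  197.59251093] 815 266 297 183 214
rim pred [265.36144347 183.21926562] [297.2122659  203.89037727]
foot pred [267.66660914 196.20317339] [295.53048091 214.83473373]
```

The ramekin sits within 0.5 mm of the predicted spot, (0.584, 0.0825). Carrying the cheese over it.

```bash
python3 -c "
from h import *
print(goal([.584,.0825,.18]))"
```

```text
[-0.4303 -0.2577 -0.0016]
```

```bash
python3 -m handwheel '[[-0.1,-0.06,0,0,0,0,-1],[-0.2,-0.12,0,0,0,0,-1],[-0.3,-0.18,0,0,0,0,-1],[-0.38,-0.227,0,0,0,0,-1],[-0.43,-0.258,0,0,0,0,-1],[-0.43,-0.258,0,0,0,0,-1],[-0.43,-0.258,0,0,0,0,-1],[-0.43,-0.258,0,0,0,0,-1]]' 25
python3 - <<'E'
from h import *
import cv2
s=monitor.get_state(); w=eyes.read_camera("wrist"); sd=eyes.read_camera("side")
a=cv2.resize(w[110:340,150:410],(440,390),interpolation=cv2.INTER_CUBIC); b=cv2.resize(sd[110:240,220:340],(360,390),interpolation=cv2.INTER_CUBIC)
cv2.imwrite("pics/p7.png",np.hstack([a,b])[:,:,::-1]); print(s["eef_pos"],goal([.584,.0825,.118],.445))
E
```

```text
time: 16.45
eef_pos: [0.5851, 0.0839, 0.1816]
tcp_rot: [0.532, 0.846, 0.001, -0.0]
contact_force: [-0.1, 0.1, -1.1]
opening: 0.348
finger_force: 25.0
[0.58506783 0.08393221 0.18157412] [-0.002  -0.0044  0.1598  0.0004 -0.0004  0.001 ]
```

View pics/p7.png

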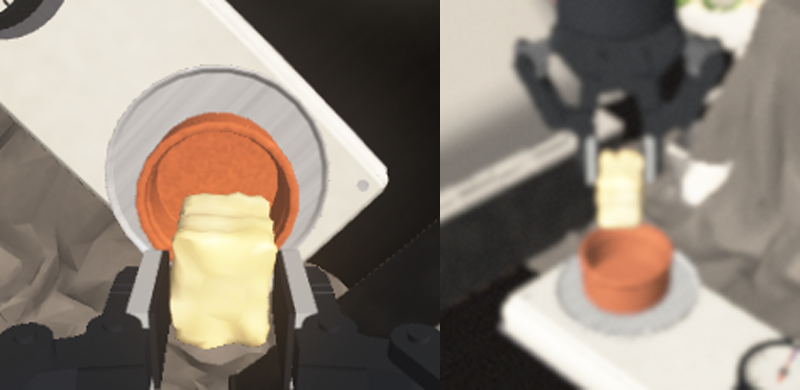

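In the left (wrist) half, the cheese hangs between the pads with its top face from (222,238) to (222,345). In the side half it is upright with the tips about 14 mm below its top. Checking its centring in the tool.

Run:
```python
from h import *
s=monitor.get_state()
for z in (.172,.176,.18):
    W=[wrist_plane((150+222/1.692,110+v/1.696),z) for v in (238,345)]
    B=wrist_plane((150+227/1.692,110+197/1.696),z-.041)
    T=lambda X:np.round(1e3*Ro.from_quat(s["tcp_rot"]).inv().apply(X-s["eef_pos"]),1)
    print(z,T(W[0]),T(W[1]),T(np.mean(W,0)),"bottom near edge",T(B))
```

```text
0.172 [16.6 -0.3  9.9] [-17.9  -0.3   9.9] [-0.7 -0.3  9.9] bottom near edge [13.5  1.5 50.9]
0.176 [18.3 -0.3  5.9] [-15.1  -0.3   5.9] [ 1.6 -0.3  5.9] bottom near edge [14.9  1.4 46.9]
0.18 [20.1 -0.3  1.9] [-12.3  -0.3   1.9] [ 3.9 -0.3  1.9] bottom near edge [16.3  1.4 42.9]
```

```bash
python3 -m handwheel '[[-0.002,-0.004,0.06,0,0,0,-1],[-0.002,-0.004,0.11,0,0,0,-1],[-0.002,-0.004,0.14,0,0,0,-1],[-0.002,-0.004,0.155,0,0,0,-1],[-0.002,-0.004,0.16,0,0,0,-1],[-0.002,-0.004,0.16,0,0,0,-1],[-0.002,-0.004,0.16,0,0,0,-1]]' 25; python3 -c "
from h import *
print(goal([.584,.0825,.117]))"
```

```text
time: 17.42
eef_pos: [0.5847, 0.0816, 0.1189]
tcp_rot: [0.533, 0.846, 0.001, 0.001]
contact_force: [0.5, -0.3, -0.9]
opening: 0.35
finger_force: 25.0
[ 0.0027 -0.0007  0.0046]
```

```bash
python3 -m handwheel '[[0.002,0,0.005,0,0,0,-1],[0.002,0,0.005,0,0,0,-1],[0.002,0,0.005,0,0,0,0],[0.002,0,0.005,0,0,0,0],[0.002,0,0.005,0,0,0,0],[0.002,0,0.005,0,0,0,0],[0.002,0,-0.05,0,0,0,0],[0.002,0,-0.15,0,0,0,0],[0.002,0,-0.25,0,0,0,0],[0.002,0,-0.3,0,0,0,0]]' 25; python3 -m handwheel '[[0.1,0.1,-0.05,0,0,0,0],[0.2,0.2,-0.05,0,0,0,0],[0.3,0.3,-0.05,0,0,0,0],[0.4,0.4,-0.05,0,0,0,0],[0.5,0.5,-0.05,0,0,0,0],[0.5,0.5,-0.05,0,0,0,0],[0.5,0.5,-0.05,0,0,0,0],[0.5,0.5,-0.05,0,0,0,0]]'
python3 - <<'E'
from h import *
import cv2
for n in ("top","side"):
    w=eyes.read_camera(n); cv2.imwrite(f"pics/{n}8.png",w[:,:,::-1])
    i=w.astype(int); X=proj(n,np.array([.584,.0825,.085]))[0].astype(int)
    k=np.zeros(i.shape[:2],bool); k[X[1]-45:X[1]+45,X[0]-40:X[0]+40]=1
    o=k&(i[...,0]-i[...,2]>50)&(i[...,0]-i[...,1]>45); y=k&(i[...,0]-i[...,2]>25)&(abs(i[...,0]-i[...,1])<35)
    for nm,m in(("ramekin",o),("cheese",y)):
        v,u=np.nonzero(m); print(n,nm,len(u), (u.min(),u.max(),v.min(),v.max(),u.mean(),v.mean()) if len(u) else "")
    H=np.array([.4455,.13,.08]); th=np.linspace(0,6.283,100); 
    X=proj(n,H)[0].astype(int); k[:]=0; k[X[1]-16:X[1]+16,X[0]-16:X[0]+16]=1
    for nm,m in(("red",k&(i[...,0]-i[...,1]>40)),("blue",k&(i[...,2]-i[...,0]>25)),("green",k&(i[...,1]-i[...,0]>25))):
        v,u=np.nonzero(m); print(nm,len(u),u.mean() if len(u) else "",v.mean() if len(v) else "")
    for a in (1.217,1.217+.46,1.217+.655,1.217+.85):
        q=proj(n,H+.016*np.array([np.cos(-.336-a),np.sin(-.336-a),0]))[0]; print(a,q)
    print(proj(n,H))
E
```

```text
time: 18.68
eef_pos: [0.5847, 0.0822, 0.241]
tcp_rot: [0.533, 0.846, 0.002, 0.002]
contact_force: [0.5, -0.5, -0.4]
opening: 0.502
finger_force: 0.0
time: 19.68
eef_pos: [0.6776, 0.3477, 0.2586]
tcp_rot: [0.533, 0.846, 0.001, -0.0]
contact_force: [0.4, -0.7, -0.0]
opening: 0.503
finger_force: 0.0
top ramekin 582 (np.int64(280), np.int64(313), np.int64(190), np.int64(222), np.float64(295.64776632302403), np.float64(206.33333333333334))
top cheese 316 (np.int64(280), np.int64(315), np.int64(162), np.int64(223), np.float64(297.80696202531647), np.float64(204.7246835443038))
red 11 275.27272727272725 277.27272727272725
blue 13 283.7692307692308 276.46153846153845
green 12 282.8333333333333 278.9166666666667
1.217 [283.33204316 276.7206101 ]
1.677 [282.64070675 280.41054122]
1.872 [281.85950629 281.80781928]
2.067 [280.82506693 283.02596401]
[[275.20473712 277.06633823]]
side ramekin 493 (np.int64(266), np.int64(297), np.int64(186), np.int64(214), np.float64(281.5314401622718), np.float64(201.59634888438134))
side cheese 356 (np.int64(265), np.int64(315), np.int64(169), np.int64(215), np.float64(281.8342696629214), np.float64(193.7808988764045))
red 1 332.0 234.0
blue 6 337.5 227.5
green 0  
1.217 [337.07193572 228.21767014]
1.677 [340.18609674 229.79544069]
1.872 [341.17521847 230.72461462]
2.067 [341.90809702 231.76263919]
[[334.2695371  233.49254183]]
```

```bash
python3 -c "
from h import *
print(goal([.4455,.13,.19]))"
```

```text
[-0.2411 -0.7588  0.1712]
```

```bash
python3 -m handwheel '[[-0.04,-0.13,0,0,0,0,0],[-0.08,-0.26,0,0,0,0,0],[-0.12,-0.39,0.03,0,0,0,0],[-0.16,-0.52,0.08,0,0,0,0],[-0.2,-0.65,0.13,0,0,0,0],[-0.241,-0.759,0.17,0,0,0,0],[-0.241,-0.759,0.17,0,0,0,0],[-0.241,-0.759,0.17,0,0,0,0],[-0.241,-0.759,0.17,0,0,0,0],[-0.241,-0.759,0.17,0,0,0,0]]'
python3 - <<'E'
from h import *
p=eyes.camera_params("wrist"); i=eyes.read_camera("wrist").astype(int); r,g,b=i[...,0],i[...,1],i[...,2]
ok=lambda m:[x for x in (wrist_plane((u,v),.079,p)[:2] for v,u in zip(*np.nonzero(m))) if np.hypot(*(x-[.4455,.1298]))<.027]
k=np.zeros(r.shape,bool); k[130:320,190:370]=1
R=np.array(ok(k&(r-g>60)&(r-b>50))); B=np.array(ok(k&(b-r>40)&(b-g>20))); G=np.array(ok(k&(g-r>40)&(g-b>30)))
print(len(R),len(B),len(G)); m=R.mean(0); d=np.linalg.svd(R-m)[2][0]
far=R[np.argmax(np.linalg.norm(R-[.4455,.1298],axis=1))]-[.4455,.1298]
if d@far<0: d=-d
# hub: the point of the needle line nearest to the blue line's own axis
hb=np.array([.4455,.1298]); h0=m+d*((hb-m)@d); bd=np.linalg.svd(B-B.mean(0))[2][0]; bd=bd if bd@(B.mean(0)-h0)>0 else -bd
print("hub",h0); print("needle-zero",cw(B.mean(0)-h0,d),cw(bd,d)); print("green-zero",cw(B.mean(0)-h0,G.mean(0)-h0), sorted(np.round([cw(B.mean(0)-h0,x-h0) for x in G],2))[::8])
E
```

```text
time: 21.02
eef_pos: [0.4466, 0.1314, 0.1908]
tcp_rot: [0.533, 0.846, 0.001, 0.001]
contact_force: [-0.6, -0.7, -0.1]
opening: 0.5
finger_force: 0.0
73 59 48
hub [0.4462798  0.12917506]
needle-zero 0.6633665873967081 0.7103721779571623
green-zero 0.650060314340696 [np.float64(0.44), np.float64(0.49), np.float64(0.55), np.float64(0.6), np.float64(0.76), np.float64(0.82)]
```

The net reading is about 0.67 rad, in the middle of the green band, and the robot is clear of everything.

```bash
python3 -c "
from plant import ctrl
print(ctrl.sign_off())"
```

```text
the job is handed in; nothing more can be done
None
```

The job is done and handed in: the ramekin is on the pan, the dial was zeroed to within about 0.03 rad, the cheese is in the ramekin, and the needle reads about 0.67 rad net (51 g), mid-green, at about 21 s.

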